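Isolate the bank, find the loose terminal bolt, hold its cap open

TASK

Isolate the battery bank: press the red knob down and, keeping it pressed all the way (turned unpressed, its latch breaks), turn it clockwise to its stop at the green mark, then let it spring back up. Then tap down on the bolt heads of the terminal block until you find the loose one, the one that sinks right in; lift that bolt's yellow cap by its tab to about 45 degrees and finish while still holding it open there. Keep the other two caps shut and leave the loose parts on the shelf alone.

Things in the scene. Friction and masses are not known exactly. Their poses are not given: they have to be found in the camera images.
- block: grey plastic terminal block, 100 (its x, depth) x 330 (its y, width) x 45 mm high, fixed to the shelf; origin centre of underside; its front (-x) faces the robot, yaw varies. It carries three bolts side by side 105 mm apart along its y, each under its own yellow hinged cap. Exactly one bolt is loose; which one differs from run to run and cannot be seen.
- knob_grip (a point): point on the red isolator knob's vertical axis, 72 mm above the shelf (knob up); axes turn with it. Knob: disc 52 mm across, top 50 mm above the shelf, with an upright grip bar 46 mm long (point x), 13 mm thick (point y), top at 84 mm. Fixed grey housing 90 x 90 x 30 mm under it, yaw varies. Dial marks: red = live (start), green = isolated, 1.2 rad clockwise from above.
- knob_press (a joint): how far the knob is pushed down (m): 0 up, 0.009 fully down; spring 3 N at the start to 7.5 N fully down.
- knob_turn (a joint): knob angle (rad), growing clockwise from above: 0 live (white pointer stripe at the red mark), 1.2 end stop at the green mark. Light friction (0.05 N m) keeps it where it is left. Turning it while it is not pressed strips its latch and fails the job.
- bolt_a_top (a point): centre of the top of the left (robot's view, +y) bolt's steel hex head, 19 mm across, standing 14 mm proud of its cap through a 28 mm square hole (68 mm above the shelf as found). It may be pushed down from above: a tight bolt does not give (under 1 mm), the loose one slides down 7 mm under about 2 N and stays down.
- bolt_a (a joint): how far the left (robot's view, +y) bolt has been pushed in (m): 0 as found, 0.007 when the loose one is down.
- cap_a_hinge (a point): yellow plastic cap of the left (robot's view, +y) bolt: plate 88 (x) x 66 (y) x 4 mm; this point lies on its hinge axis at the plate's rear edge (50 mm above the shelf, on the block's far side); the plate lies towards -x from it, z up when shut. Its hinge axis is its y.
- tab_a (a point): point in the upright lifting tab of the left (robot's view, +y) cap, 74 mm from the hinge axis towards the front and 23 mm above the plate's underside. The tab is 22 mm long (x), 10 mm thick (y), rising 32 mm above the plate (top 13 mm above this point); pinch it across y from above, and let it pivot between the pads as the cap swings. It stands 42 mm in front of the bolt's axis.
- cap_a (a joint): opening angle of the left (robot's view, +y) cap (rad): 0 shut, 1.1 its stop; the front rises as it opens. Spring and weight shut it when let go (about 1 to 3 N at the tab).
- bolt_b_top (a point): centre of the top of the middle bolt's steel hex head, 19 mm across, standing 14 mm proud of its cap through a 28 mm square hole (68 mm above the shelf as found). It may be pushed down from above: a tight bolt does not give (under 1 mm), the loose one slides down 7 mm under about 2 N and stays down.
- bolt_b (a joint): how far the middle bolt has been pushed in (m): 0 as found, 0.007 when the loose one is down.
- cap_b_hinge (a point): yellow plastic cap of the middle bolt: plate 88 (x) x 66 (y) x 4 mm; this point lies on its hinge axis at the plate's rear edge (50 mm above the shelf, on the block's far side); the plate lies towards -x from it, z up when shut. Its hinge axis is its y.
- tab_b (a point): point in the upright lifting tab of the middle cap, 74 mm from the hinge axis towards the front and 23 mm above the plate's underside. The tab is 22 mm long (x), 10 mm thick (y), rising 32 mm above the plate (top 13 mm above this point); pinch it across y from above, and let it pivot between the pads as the cap swings. It stands 42 mm in front of the bolt's axis.
- cap_b (a joint): opening angle of the middle cap (rad): 0 shut, 1.1 its stop; the front rises as it opens. Spring and weight shut it when let go (about 1 to 3 N at the tab).
- bolt_c_top (a point): centre of the top of the right (-y) bolt's steel hex head, 19 mm across, standing 14 mm proud of its cap through a 28 mm square hole (68 mm above the shelf as found). It may be pushed down from above: a tight bolt does not give (under 1 mm), the loose one slides down 7 mm under about 2 N and stays down.
- bolt_c (a joint): how far the right (-y) bolt has been pushed in (m): 0 as found, 0.007 when the loose one is down.
- cap_c_hinge (a point): yellow plastic cap of the right (-y) bolt: plate 88 (x) x 66 (y) x 4 mm; this point lies on its hinge axis at the plate's rear edge (50 mm above the shelf, on the block's far side); the plate lies towards -x from it, z up when shut. Its hinge axis is its y.
- tab_c (a point): point in the upright lifting tab of the right (-y) cap, 74 mm from the hinge axis towards the front and 23 mm above the plate's underside. The tab is 22 mm long (x), 10 mm thick (y), rising 32 mm above the plate (top 13 mm above this point); pinch it across y from above, and let it pivot between the pads as the cap swings. It stands 42 mm in front of the bolt's axis.
- cap_c (a joint): opening angle of the right (-y) cap (rad): 0 shut, 1.1 its stop; the front rises as it opens. Spring and weight shut it when let go (about 1 to 3 N at the tab).
- vent_cap_mid (a point): white plastic vent cap, 40 mm across, 26 high, centre; a bystander
- busbar_mid (a point): copper busbar offcut 30 x 85 x 6 mm lying flat, centre; a bystander
- fuse_mid (a point): squat brown glass fuse with steel ends, upright, 29 mm across, 38 high, centre; a bystander
- socket_mid (a point): steel wrench socket, upright, 30 mm across, 38 high, centre; a bystander
- guard_mid (a point): loose yellow plastic terminal guard, a channel 50 x 70 x 26 mm, not part of the block, centre; a bystander
There are look-alikes about, which are no part of the job. What is shaped like the part that bears knob_grip but orange is not meant.

How it is judged (in metres and radians):
On the way, in this order (a step that is already met when the one before it is completed fails the run):
1. the knob is turned to the green mark while pressed down (value of joint knob_turn above 1.08 rad and value of joint knob_press above 0.005 m).
2. the knob has sprung up at the green mark (value of joint knob_turn above 1.08 rad and value of joint knob_press below 0.003 m), for 0.1 s.
3. the loose bolt has been tapped and has sunk in, all caps still shut (value of joint any of bolt_a, bolt_b, bolt_c above 0.004 m and value of joint each of cap_a, cap_b, cap_c below 0.15 rad), for 0.1 s.
At the end, for the whole second after the job is handed in: The knob is up (pressed less than 3 mm) and turned at least 1.08 rad; the loose bolt has been pushed in (more than 4 mm), the other two less than 3 mm; the loose bolt's cap is held still by the fingers (contact over 0.4 N) between 0.5 and 1.05 rad open; the other two caps are shut (under 0.1 rad) (all of step 2 and ((value of joint bolt_a above 0.004 m and value of joint cap_a between 0.5 and 1.05 rad and velocity of joint cap_a between -0.15 and 0.15 rad/s and contact force between cap_a and the fingers above 0.4 N and value of joint each of cap_b, cap_c below 0.1 rad and value of joint each of bolt_b, bolt_c below 0.003 m) or (value of joint bolt_b above 0.004 m and value of joint cap_b between 0.5 and 1.05 rad and velocity of joint cap_b between -0.15 and 0.15 rad/s and contact force between cap_b and the fingers above 0.4 N and value of joint each of cap_a, cap_c below 0.1 rad and value of joint each of bolt_a, bolt_c below 0.003 m) or (value of joint bolt_c above 0.004 m and value of joint cap_c between 0.5 and 1.05 rad and velocity of joint cap_c between -0.15 and 0.15 rad/s and contact force between cap_c and the fingers above 0.4 N and value of joint each of cap_a, cap_b below 0.1 rad and value of joint each of bolt_a, bolt_b below 0.003 m))); the arm keeps its last pose, push and grip.
It fails at once if the knob is turned (between 0.2 and 1.0 rad) while pressed less than 3 mm (value of joint knob_turn between 0.2 and 1 rad and value of joint knob_press below 0.003 m).
It fails at once if a cap is lifted (over 0.25 rad) whose bolt has not been found loose ((value of joint cap_a above 0.25 rad and value of joint bolt_a below 0.003 m) or (value of joint cap_b above 0.25 rad and value of joint bolt_b below 0.003 m) or (value of joint cap_c above 0.25 rad and value of joint bolt_c below 0.003 m)).
It fails at once if a bystander is moved more than 25 mm (distance of any of vent_cap_mid, busbar_mid, fuse_mid, socket_mid, guard_mid from where it was at the start of the episode above 0.025 m).
It also fails if it takes over 64 s, if anything falls off the work surface, if the arm or the gripper's body presses on something with over 40 N, if the wrist force passes 120 N, or if a joint passes its speed limit or range.

ROBOT

A 6-joint arm with a two-finger parallel gripper is mounted at the origin on the work surface. World frame = base frame: x ahead of the robot, y to its left, z up, the work surface at z = 0. Lengths are in mm, angles in rad, forces in N, time in s.
With the tool pointing down it reaches from about 325 to 1000 mm from the base axis. Payload 5.1 kg.
Tool frame: the origin (TCP) lies at the very end of the fingers, on their centre line; the grasp point (between the pads) lies env.grasp_offset behind it (env.grasp_offset is the distance from the TCP to the grasp point, in mm); z points along the fingers, x is the direction in which the jaws open and shut, and the axes are right-handed (so a half turn about z gives the same grasp; the last joint's range is limited). The gripper opens to 85 mm and grips with 20 to 120 N. Pads are 22 mm wide; open, the fingers measure 114 mm over their backs; the gripper's body (76 mm by 85 mm) begins 54 mm behind the grasp point. The pads swing forward as they close: fully open they stand 13 mm farther back than shut.
Start: joints at [-1.284, 0.124, 1.65, -0, 1.367, -0.083], TCP at [234.896, -606.06, 231.322] pointing down, gripper open.
Joint ranges: [-2.61, 2.61], [-1.02, 2.33], [0.03, 2.71], [-1.35, 4.49], [0.32, 2.68], [-2.91, 2.91]. Speed limits (rad/s): [2.57, 2.57, 3.14, 3.14, 3.14, 3.14].

INTERFACE

Orientations are given as a unit quaternion [w, x, y, z].
In Python, from station import env gives the robot as it stands.
- The arm moves only by the shell command python3 -m pendant 'ROWS' [OPENING]. ROWS is JSON, a list that holds one entry, the list of rows, each a list of 6 numbers: the shift along the world's x, y, z in units of 0.02 m (1.0 is 0.02 m), then the turn, a rotation vector about the world's x, y, z in units of 6 degrees (1.0 is 6 degrees). A call has exactly 10 rows; each row shifts and turns the commanded pose from where the row before left it; what a row does not reach is not made up. A row lasts 1/12 s, in which the tool goes at most 41.7 mm and 7.16 degrees, less where a joint would pass 70% of its speed; a pose out of reach is approached as far as the arm can. A call with a number of a shift or a turn outside -1 to 1 is refused whole. A call with a gripper value outside its range is refused whole. OPENING is the opening, from 0 (shut) to 1 (fully open), set as the call begins (- or left out, the last holds). The fingers move at their own pace and stop on an object; the grip force is fixed at half the most. Time passes only in rows, so rows that do not move let the fingers close, or fill a call up. It gives the time, the measured TCP pose, the force and the opening at its end, in the units of the state.
- env.sense(): the state, without advancing time (a new reading comes with each control period).
- env.snapshot(name): name is "scene" or "top" or "wrist"; returns a dict with "image" (400x640x3 uint8, red, green, blue), "depth" (400x640 float32, mm along the optical axis (not along the pixel's ray), 0 where there is no reading), "fx", "fy", "cx", "cy" (pixels), "cam_to_world" (4x4, takes a point from camera to world coordinates); the wrist camera has in their place "T_tool_cam" (4x4, takes a point from camera to tool coordinates, whose origin is the TCP and whose axes are the tool frame's). Camera axes: x right, y down, z forward; pixel columns grow to the right and rows downward; lengths in mm; the calibration is good to about 2 mm. A picture is of the moment at which its call begins: read the wrist's pose just before it.
- env.sign_off(): hands the job in, once; it reports no verdict.
The state is a dict: "t": time; "joints": joint angles; "qvel": joint speeds; "tau": joint torques, N m; "ee_pos": TCP position; "eef_rot": TCP orientation; "force": force on the tool from outside, world axes, zero at the start; "ft_torque": the same for the moment, N m; "grip_width": finger opening in mm.
Only numpy, scipy, OpenCV 4.12 (cv2) and the standard library are available. Lean on these libraries where they do the work, as an engineer would, in place of code of your own. Each camera call takes 0.05 s, during which the arm holds its last target.

## Working session

There is one attempt and no reset: what is moved stays moved. The work goes in short steps, Python scripts to look and compute and a shell command to move; the robot and the scene stay as the last step left them, time stands still between calls to the robot, and variables do not carry over. Pictures are saved under pics/ and viewed, and the job is handed in when it is done.

```bash
ls; mkdir -p pics; cat > h.py <<'E'
import numpy as np,cv2
from station import env
def snap(n,f):
    s=env.snapshot(n); cv2.imwrite('pics/'+f,s['image'][:,:,::-1]); np.savez('pics/'+f[:-4]+'.npz',**s); return s
def world(s,u,v,z=None):
    T=np.array(s['cam_to_world']); r=np.array([(u-s['cx'])/s['fx'],(v-s['cy'])/s['fy'],1.])
    if z is None: p=r*s['depth'][int(round(v)),int(round(u))]; return T[:3,:3]@p+T[:3,3]
    d=T[:3,:3]@r; return T[:3,3]+d*(z-T[2,3])/d[2]
E
python3 - <<'E'
from h import *
print(env.sense(), env.grasp_offset)
for n in ("scene","top"):
    s=snap(n,n+'1.png'); print(n,s['fx'],s['cx'],s['cy'],np.round(s['cam_to_world'],3))
E
```

```text
pics
{'t': 0.0, 'joints': array([-1.28362485e+00,  1.24506397e-01,  1.65172113e+00,  4.28072244e-06,
        1.36748732e+00, -8.25881355e-02]), 'qvel': array([-6.08711091e-06, -3.75370304e-04, -2.16047086e-04, -1.00649138e-04,
       -2.89367295e-04,  7.64537197e-04]), 'tau': array([-4.21522827e-05, -4.23613608e+01, -3.65447330e+01, -1.13839178e-06,
        7.22794255e-03,  5.16927429e-06]), 'ee_pos': array([ 234.70699043, -605.47208738,  230.02432048]), 'eef_rot': array([-6.71397780e-04,  8.25042107e-01, -5.65070258e-01, -8.21682928e-04]), 'force': array([ 0.45194562, -0.10928785,  0.86182911]), 'ft_torque': array([-0.02497999,  0.02746881, -0.07106679]), 'grip_width': 85.36517449246044} 18.700000000000003
scene 370.9355791049503 319.62674640966236 200.84547733726149 [[-7.55000e-01  4.94000e-01 -4.31000e-01  8.72697e+02]
 [ 6.55000e-01  5.88000e-01 -4.74000e-01  3.28571e+02]
 [ 1.90000e-02 -6.41000e-01 -7.68000e-01  6.71841e+02]
 [ 0.00000e+00  0.00000e+00  0.00000e+00  1.00000e+00]]
top 402.27002325912514 318.17831913227946 200.8578238832825 [[ 5.00000e-03 -9.91000e-01  1.37000e-01  3.95416e+02]
 [-1.00000e+00 -1.00000e-03  2.30000e-02 -4.08320e+01]
 [-2.30000e-02 -1.37000e-01 -9.90000e-01  9.96581e+02]
 [ 0.00000e+00  0.00000e+00  0.00000e+00  1.00000e+00]]
```

View pics/scene1.png

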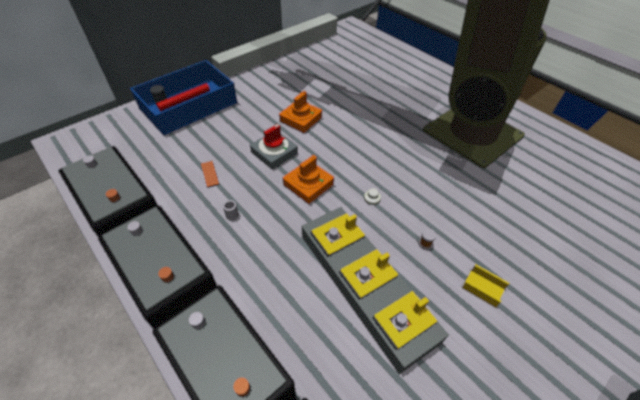

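View pics/top1.png

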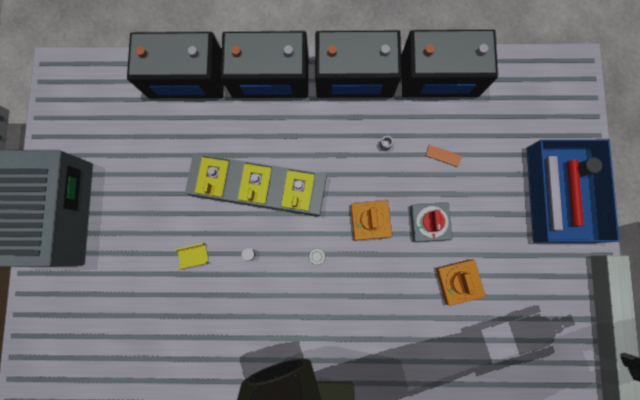

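The red knob on its grey housing is at top (432,221). The orange look-alikes are at (371,219) and (461,283). The block with its three caps spans (190-325, 157-213), the bolts are at (213,172), (256,179) and (298,185), and the loose guard at (193,257) is not part of it. I choose the red knob and will check it in a close crop.

```bash
python3 - <<'E'
from h import *
im=cv2.imread('pics/top1.png')
cv2.imwrite('pics/c1.png',cv2.resize(im[190:255,400:470],None,fx=8,fy=8,interpolation=cv2.INTER_CUBIC))
cv2.imwrite('pics/c2.png',cv2.resize(im[145:225,180:335],None,fx=5,fy=5,interpolation=cv2.INTER_CUBIC))
s=dict(np.load('pics/top1.npz'))
for u,v,z in [(432,221,84),(371,219,84),(213,172,68),(256,179,68),(298,185,68),(386,144,38),(317,257,26),(249,255,38),(193,257,26),(444,156,6)]:
    print(u,v,np.round(world(s,u,v,z)),np.round(world(s,u,v)))
E
```

```text
432 221 [ 476. -277.   84.] [ 479. -285.   53.]
371 219 [ 480. -140.   84.] [ 481. -141.   74.]
213 172 [592. 230.  68.] [592. 230.  69.]
256 179 [576. 128.  68.] [575. 128.  69.]
298 185 [561.  28.  68.] [561.  28.  68.]
386 144 [ 668. -184.   38.] [ 676. -188.   10.]
317 257 [394. -16.  26.] [394. -16.  23.]
249 255 [398. 145.  38.] [398. 145.  39.]
193 257 [393. 283.  26.] [393. 290.   4.]
444 156 [ 646. -333.    6.] [ 647. -333.    4.]
```

View pics/c1.png

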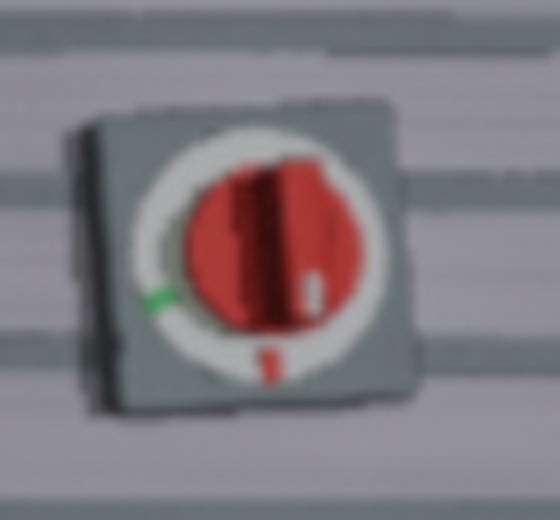

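View pics/c2.png

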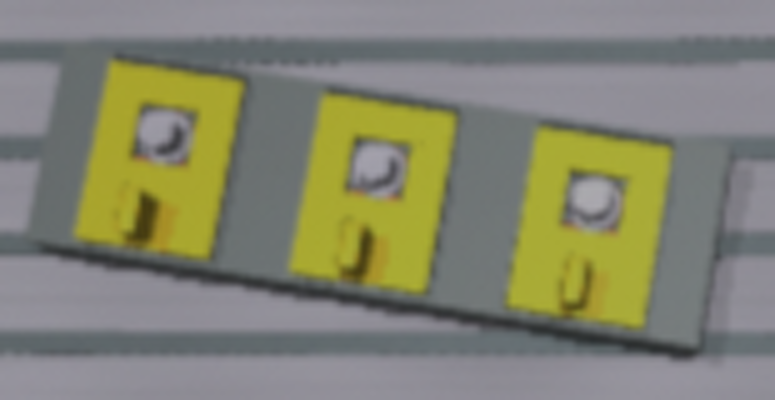

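The crop confirms the red knob: white pointer at the red mark, toward the robot, with the green mark clockwise on its left. Next I'll measure the knob and block more precisely.

```bash
cat > m.py <<'E'
from h import *
def cloud(s):
    v,u=np.mgrid[0:400,0:640]; d=s['depth']
    P=np.stack([(u-s['cx'])/s['fx']*d,(v-s['cy'])/s['fy']*d,d],-1)
    T=np.array(s['cam_to_world']); return P@T[:3,:3].T+T[:3,3]
E
python3 - <<'E'
from m import *
for f in ('top1','scene1'):
    s=dict(np.load(f'pics/{f}.npz')); W=cloud(s); im=s['image'].astype(int); R,G,B=im[...,0],im[...,1],im[...,2]
    ok=s['depth']>0
    red=(R>90)&(G<0.45*R)&(B<0.5*R)&ok&(abs(W[...,0]-477)<50)&(abs(W[...,1]+280)<50)
    for lo,hi in((45,56),(76,92)):
        m=red&(W[...,2]>lo)&(W[...,2]<hi); p=W[m]
        if len(p)<5: print(f,lo,len(p)); continue
        r=cv2.minAreaRect(p[:,:2].astype(np.float32)); print(f,lo,len(p),p.mean(0).round(1),r)
    yel=(R>100)&(G>90)&(B<0.5*R)&ok&(W[...,0]>450)&(W[...,2]>44)
    for n,c in (('a',(592,230)),('b',(576,128)),('c',(561,28))):
        near=np.hypot(W[...,0]-c[0],W[...,1]-c[1])<55
        m=yel&near
        pl=W[m&(W[...,2]<60)]; tab=W[m&(W[...,2]>72)]
        bo=W[near&ok&~yel&(W[...,2]>62)&(abs(R-B)<25)&(np.hypot(W[...,0]-c[0],W[...,1]-c[1])<14)]
        print(f,n,'plate',pl[:,2].mean().round(1),cv2.minAreaRect(pl[:,:2].astype(np.float32)),'tab',len(tab),tab.mean(0).round(1) if len(tab) else '', 'bolt',len(bo),bo.mean(0).round(1))
E
```

```text
top1 45 147 [ 478.9 -283.1   49.4] ((478.89849853515625, -290.8639831542969), (47.706809997558594, 42.42335891723633), 89.17431640625)
top1 76 92 [ 482.  -290.2   82.5] ((478.9694519042969, -291.3195495605469), (41.611061096191406, 13.262397766113281), 4.102357864379883)
top1 a plate 53.8 ((585.160400390625, 237.68392944335938), (66.77157592773438, 88.22264862060547), 81.75145721435547) tab 40 [555.1 241.5  85.2] bolt 41 [596.2 234.3  67.7]
top1 b plate 53.7 ((568.9238891601562, 134.0045166015625), (65.31777954101562, 87.91868591308594), 81.21903991699219) tab 41 [539.1 137.7  85.7] bolt 44 [580.2 131.6  67.6]
top1 c plate 53.7 ((552.6022338867188, 30.715923309326172), (64.97978210449219, 87.18376922607422), 81.320556640625) tab 46 [522.4  34.2  84.8] bolt 46 [564.3  27.9  67.8]
scene1 45 96 [ 482.4 -275.3   48.7] ((482.40435791015625, -276.05706787109375), (27.209169387817383, 47.2827262878418), 78.48506927490234)
scene1 76 49 [ 484.2 -285.4   81.6] ((481.61871337890625, -286.65313720703125), (9.500587463378906, 41.57669448852539), 89.76304626464844)
scene1 a plate 52.6 ((583.7691650390625, 239.45236206054688), (66.19918060302734, 89.31639862060547), 81.11616516113281) tab 82 [556.3 244.7  83.2] bolt 65 [596.  236.2  66.5]
scene1 b plate 52.6 ((568.414794921875, 135.55877685546875), (66.87217712402344, 89.35657501220703), 81.17081451416016) tab 59 [540.7 141.5  83.3] bolt 54 [580.7 134.2  66.5]
scene1 c plate 52.6 ((553.086669921875, 32.238468170166016), (67.07339477539062, 87.84716033935547), 80.41378021240234) tab 52 [524.6  37.9  83.2] bolt 49 [564.8  32.4  66.4]
```

```bash
python3 -m pendant '[[[0.76,0.99,0,0,0,-0.18],[0.76,0.99,0,0,0,-0.18],[0.76,0.99,0,0,0,-0.18],[0.76,0.99,0,0,0,-0.18],[0.76,0.99,0,0,0,-0.18],[0.76,0.99,0,0,0,-0.18],[0.76,0.99,0,0,0,-0.18],[0.76,0.99,0,0,0,-0.18],[0.76,0.99,0,0,0,-0.18],[0.76,0.99,0,0,0,-0.18]]]' 0.6
python3 -m pendant '[[[0.76,0.99,0,0,0,-0.18],[0.76,0.99,0,0,0,-0.18],[0.76,0.99,0,0,0,-0.18],[0.76,0.99,0,0,0,-0.18],[0.76,0.99,0,0,0,-0.18],[0.76,0.99,0,0,0,-0.18],[0,0,0,0,0,0],[0,0,0,0,0,0],[0,0,0,0,0,0],[0,0,0,0,0,0]]]' 
cat >> m.py <<'E'
from scipy.spatial.transform import Rotation as Ro
def wsnap(f):
    st=env.sense(); s=env.snapshot('wrist'); q=st['eef_rot']
    T=np.eye(4); T[:3,:3]=Ro.from_quat([q[1],q[2],q[3],q[0]]).as_matrix(); T[:3,3]=st['ee_pos']
    s['cam_to_world']=T@np.array(s['T_tool_cam']); cv2.imwrite('pics/'+f,s['image'][:,:,::-1]); np.savez('pics/'+f[:-4]+'.npz',**s); return s
def pose():
    st=env.sense(); q=st['eef_rot']; M=Ro.from_quat([q[1],q[2],q[3],q[0]]).as_matrix()
    print('t',round(st['t'],2),'p',st['ee_pos'].round(1),'jawyaw',np.degrees(np.arctan2(M[1,0],M[0,0])).round(2),'z',M[:,2].round(4),'F',st['force'].round(2),'w',round(st['grip_width'],1),'j',st['joints'].round(2))
E
python3 - <<'E'
from m import *
pose(); s=wsnap('w1.png'); W=cloud(s); im=s['image'].astype(int); R,G,B=im[...,0],im[...,1],im[...,2]
ok=s['depth']>0
red=(R>80)&(G<0.45*R)&(B<0.5*R)&ok
print(np.round(s['cam_to_world'],2))
for lo,hi in((45,56),(76,92)):
    m=red&(W[...,2]>lo)&(W[...,2]<hi); p=W[m]
    if len(p)>5: print(lo,len(p),p.mean(0).round(1),cv2.minAreaRect(p[:,:2].astype(np.float32)))
E
```

```text
t: 0.93
ee_pos: [387.3, -406.8, 230.7]
eef_rot: [-0.0, 0.768, -0.641, -0.0]
force: [0.2, -0.4, -0.3]
grip_width: 51.2
t: 1.77
ee_pos: [477.5, -289.8, 231.1]
eef_rot: [0.0, 0.731, -0.683, -0.0]
force: [0.1, 0.7, 0.0]
grip_width: 51.0
t 1.77 p [ 477.5 -289.8  231.1] jawyaw -86.14 z [-5.e-04  1.e-04 -1.e+00] F [0.07 0.68 0.02] w 51.0 j [-0.64 -0.08  1.86 -0.    1.36  0.86]
[[ 7.0000e-02 -9.5000e-01 -3.2000e-01  5.5963e+02]
 [-1.0000e+00 -6.0000e-02 -2.0000e-02 -2.8268e+02]
 [ 0.0000e+00  3.2000e-01 -9.5000e-01  3.7419e+02]
 [ 0.0000e+00  0.0000e+00  0.0000e+00  1.0000e+00]]
45 1426 [ 469.  -280.    50.7] ((440.71484375, -277.7894592285156), (293.03076171875, 124.80674743652344), 53.171409606933594)
76 740 [ 457.2 -288.6   84.4] ((444.2418518066406, -272.2502136230469), (287.0084228515625, 118.30882263183594), 55.67533493041992)
```

View pics/w1.png

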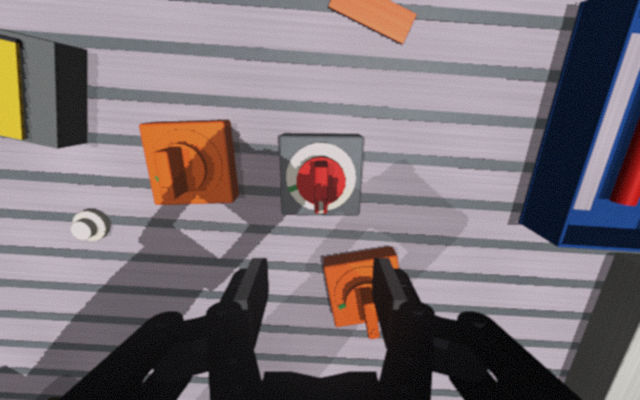

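Wrist view: the red knob is at (322,180). The orange ones are at (188,163) and (362,290), and their red edges polluted my mask, so I'll restrict it to the knob.

```bash
python3 - <<'E'
from m import *
s=dict(np.load('pics/w1.npz')); W=cloud(s); im=s['image'].astype(int); R,G,B=im[...,0],im[...,1],im[...,2]
ok=s['depth']>0; reg=np.zeros_like(ok); reg[130:218,278:365]=1
red=(R>70)&(G<0.45*R)&(B<0.5*R)&ok&reg
for lo,hi in((45,56),(80,90)):
    m=red&(W[...,2]>lo)&(W[...,2]<hi); p=W[m]
    print(lo,len(p),p.mean(0).round(1),cv2.minAreaRect(p[:,:2].astype(np.float32)))
d=p[:,:2]-p[:,:2].mean(0); w,V=np.linalg.eigh(d.T@d); print('bar yaw',np.degrees(np.arctan2(V[1,1],V[0,1])))
h=W[ok&reg&(W[...,2]>26)&(W[...,2]<36)]; print('housing',h[:,2].mean(),cv2.minAreaRect(h[:,:2].astype(np.float32)))
cv2.imwrite('pics/w1c.png',cv2.resize(cv2.imread('pics/w1.png')[125:222,270:375],None,fx=6,fy=6,interpolation=cv2.INTER_CUBIC))
E
```

```text
45 1164 [ 481.2 -288.7   50.6] ((480.4445495605469, -289.0372619628906), (49.317039489746094, 48.49943923950195), 88.79561614990234)
80 546 [ 483.5 -288.5   84.4] ((479.6569519042969, -288.7976989746094), (44.690452575683594, 12.348286628723145), 3.7212297916412354)
bar yaw -175.6360896940226
housing 30.858264876365435 ((479.24658203125, -288.5093994140625), (90.13398742675781, 90.12821960449219), 3.092581272125244)
```

View pics/w1c.png

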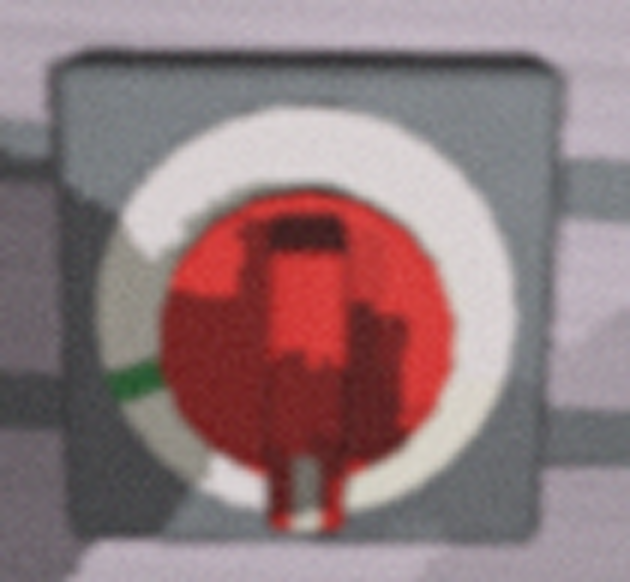

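```bash
python3 -m pendant '[[[0.07,0.03,-0.95,0,0,0],[0,0,-0.95,0,0,0],[0,0,-0.95,0,0,0],[0,0,-0.95,0,0,0],[0,0,-0.95,0,0,0],[0,0,-0.95,0,0,0],[0,0,-0.95,0,0,0],[0,0,-0.95,0,0,0],[0,0,-0.95,0,0,0],[0,0,-0.15,0,0,0]]]' 0.5
python3 -m pendant '[[[0,0,0,0,0,0],[0,0,0,0,0,0],[0,0,0,0,0,0],[0,0,0,0,0,0],[0,0,0,0,0,0],[0,0,0,0,0,0],[0,0,0,0,0,0],[0,0,0,0,0,0],[0,0,0,0,0,0],[0,0,0,0,0,0]]]' 0
python3 - <<'E'
from m import *
pose(); wsnap('w2.png')
E
```

```text
t: 2.65
ee_pos: [476.7, -287.9, 53.5]
eef_rot: [0.0, 0.73, -0.683, -0.003]
force: [0.4, 1.1, -0.3]
grip_width: 42.8
t: 3.48
ee_pos: [480.1, -290.1, 58.8]
eef_rot: [0.001, 0.731, -0.683, 0.002]
force: [-0.8, -5.0, 0.2]
grip_width: 11.9
t 3.48 p [ 480.1 -290.1   58.8] jawyaw -86.1 z [ 0.0017 -0.003  -1.    ] F [-0.77 -4.97  0.17] w 11.9 j [-0.64  0.1   1.99 -0.    1.05  0.86]
```

View pics/w2.png

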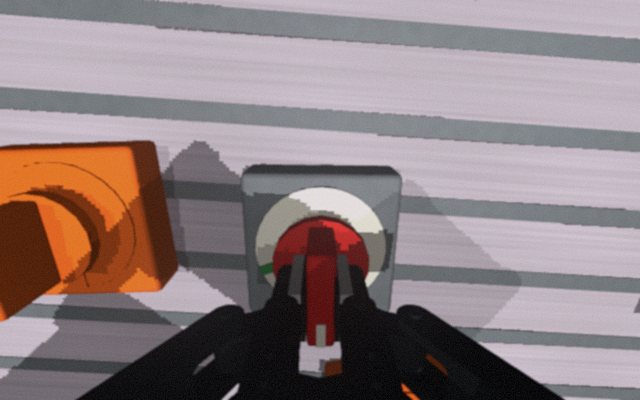

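The bar is between the pads, width 12 mm, with a 5 N side load. I'll relieve that slightly and press.

```bash
python3 -m pendant '[[[0,-0.05,-0.1,0,0,0],[0,0,-0.1,0,0,0],[0,0,-0.1,0,0,0],[0,0,-0.1,0,0,0],[0,0,-0.1,0,0,0],[0,0,-0.05,0,0,0],[0,0,0,0,0,0],[0,0,0,0,0,0],[0,0,0,0,0,0],[0,0,0,0,0,0]]]' 0
python3 - <<'E'
from m import *
pose(); s=wsnap('w3.png')
E
```

```text
t: 4.37
ee_pos: [480.3, -290.3, 49.6]
eef_rot: [0.0, 0.731, -0.683, 0.0]
force: [-7.4, 2.1, 18.6]
grip_width: 11.7
t 4.37 p [ 480.3 -290.3   49.6] jawyaw -86.08 z [ 5.e-04 -8.e-04 -1.e+00] F [-7.44  2.09 18.58] w 11.7 j [-0.64  0.11  1.99 -0.    1.04  0.86]
```

View pics/w3.png

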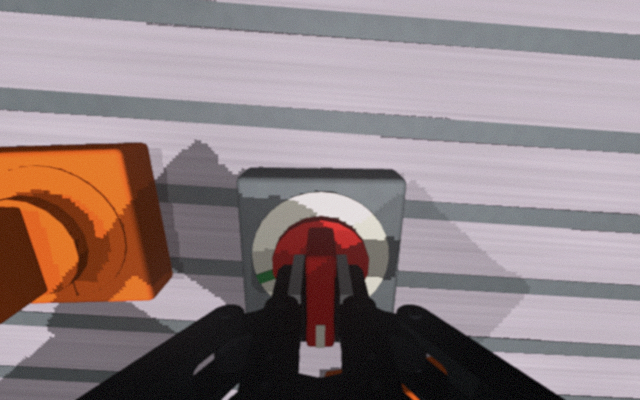

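Travel was 9.2 mm and the force is 18.6 N, above the 7.5 N spring, so the knob is at the bottom. Turning clockwise.

```bash
python3 -m pendant '[[[-0.02,0,0,0,0,-0.5],[0,0,0,0,0,-0.7],[0,0,0,0,0,-0.7],[0,0,0,0,0,-0.7],[0,0,0,0,0,-0.7],[0,0,0,0,0,-0.7],[0,0,0,0,0,-0.7],[0,0,0,0,0,-0.7],[0,0,0,0,0,-0.7],[0,0,0,0,0,-0.7]]]' 0
python3 - <<'E'
from m import *
pose(); print(env.sense()['ft_torque'])
E
```

```text
t: 5.25
ee_pos: [480.0, -291.5, 49.6]
eef_rot: [-0.0, -0.446, 0.895, -0.002]
force: [-8.6, -2.0, 16.3]
grip_width: 11.6
t 5.25 p [ 480.  -291.5   49.6] jawyaw -127.01 z [ 0.0011 -0.0038 -1.    ] F [-8.58 -2.   16.26] w 11.6 j [-0.64  0.11  1.99 -0.    1.04  1.58]
[-0.44434424  1.34135936  0.11270148]
```

```bash
python3 -m pendant '[[[0,0,0,0,0,-0.7],[0,0,0,0,0,-0.7],[0,0,0,0,0,-0.7],[0,0,0,0,0,-0.7],[0,0,0,0,0,-0.7],[0,0,0,0,0,-0.6],[0,0,0,0,0,-0.5],[0,0,0,0,0,-0.2],[0,0,0,0,0,0],[0,0,0,0,0,0]]]' 0
python3 - <<'E'
from m import *
pose(); print(env.sense()['ft_torque']); wsnap('w4.png')
E
```

```text
t: 6.08
ee_pos: [479.4, -292.1, 49.6]
eef_rot: [-0.001, -0.211, 0.977, -0.002]
force: [-10.2, -4.4, 16.0]
grip_width: 11.7
t 6.08 p [ 479.4 -292.1   49.6] jawyaw -155.6 z [-4.0e-04 -4.8e-03 -1.0e+00] F [-10.25  -4.44  16.03] w 11.7 j [-0.64  0.11  1.99 -0.    1.04  2.08]
[-0.76531975  1.76368033  0.06619125]
```

View pics/w4.png

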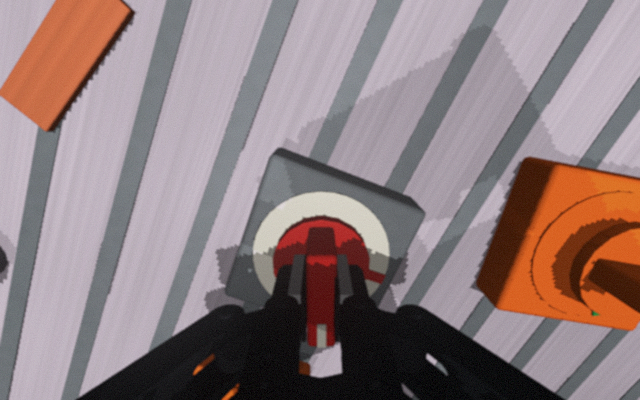

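The tool turned 69.5° (about 1.21 rad) and the pointer is now at the green mark. I'll let it rise while still gripped, then release.

```bash
python3 -m pendant '[[[0,0,0.15,0,0,0],[0,0,0.15,0,0,0],[0,0,0.15,0,0,0],[0,0,0.1,0,0,0],[0,0,0,0,0,0],[0,0,0,0,0,0],[0,0,0,0,0,0],[0,0,0,0,0,0],[0,0,0,0,0,0],[0,0,0,0,0,0]]]' 0
python3 -m pendant '[[[0,0,0,0,0,0],[0,0,0,0,0,0],[0,0,0,0,0,0],[0,0,0,0,0,0],[0,0,0,0,0,0],[0,0,0,0,0,0],[0,0,0.5,0,0,0],[0,0,0.9,0,0,0],[0,0,0.9,0,0,0],[0,0,0.9,0,0,0]]]' 0.4
python3 -m pendant '[[[0,0,0.9,0,0,0],[0,0,0.9,0,0,0],[0,0,0.9,0,0,0],[0,0,0.5,0,0,0],[0,0,0,0,0,0],[0,0,0,0,0,0],[0,0,0,0,0,0],[0,0,0,0,0,0],[0,0,0,0,0,0],[0,0,0,0,0,0]]]' 0
python3 - <<'E'
from m import *
pose(); s=wsnap('w5.png'); W=cloud(s); im=s['image'].astype(int); R,G,B=im[...,0],im[...,1],im[...,2]
red=(R>70)&(G<0.45*R)&(B<0.5*R)&(s['depth']>0)&(np.hypot(W[...,0]-479.5,W[...,1]+288.7)<30)
for lo,hi in((35,60),(72,90)):
    p=W[red&(W[...,2]>lo)&(W[...,2]<hi)]; print(len(p),p.mean(0).round(1),cv2.minAreaRect(p[:,:2].astype(np.float32)))
d=p[:,:2]-p[:,:2].mean(0); w,V=np.linalg.eigh(d.T@d); print('bar yaw',np.degrees(np.arctan2(V[1,1],V[0,1])))
E
```

```text
t: 6.97
ee_pos: [479.2, -292.0, 58.1]
eef_rot: [-0.0, -0.211, 0.977, -0.003]
force: [-4.5, -9.3, 2.5]
grip_width: 12.1
t: 7.8
ee_pos: [479.1, -289.5, 122.6]
eef_rot: [0.0, -0.211, 0.978, 0.0]
force: [-0.2, 0.2, -0.4]
grip_width: 34.2
t: 8.63
ee_pos: [478.7, -289.3, 184.2]
eef_rot: [-0.001, -0.211, 0.978, 0.001]
force: [0.5, -0.2, 0.2]
grip_width: 0.1
t 8.63 p [ 478.7 -289.3  184.2] jawyaw -155.7 z [-0.0015  0.0012 -1.    ] F [ 0.47 -0.15  0.2 ] w 0.1 j [-0.64 -0.04  1.9   0.    1.28  2.08]
1585 [ 479.6 -291.1   50.6] ((479.08697509765625, -290.3356018066406), (48.99612045288086, 49.169288635253906), 21.95531463623047)
764 [ 481.2 -293.1   84.2] ((479.5814514160156, -289.40625), (12.217124938964844, 45.30121612548828), 24.62911033630371)
bar yaw 114.5799226302534
```

View pics/w5.png

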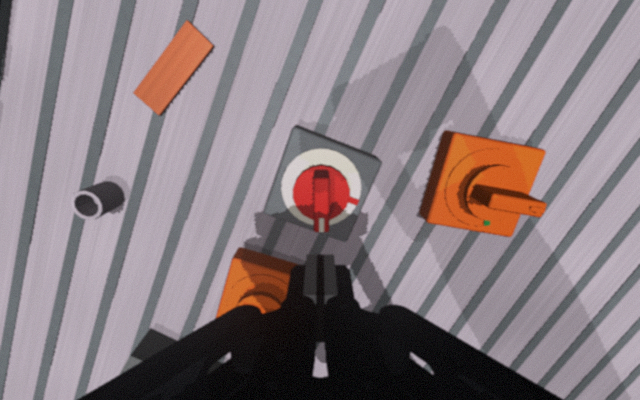

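The bar has turned from 3.9° to 114.6°, so about 69° or 1.2 rad clockwise. The disc is at 50.6 mm and the bar top at 84.2 mm, so the knob is up. On to the block.

```bash
python3 -m pendant '[[[0.25,0.94,0.1,0,0,0.56],[0.25,0.94,0.1,0,0,0.56],[0.25,0.94,0.1,0,0,0.56],[0.25,0.94,0.1,0,0,0.56],[0.25,0.94,0.1,0,0,0.56],[0.25,0.94,0.1,0,0,0.56],[0.25,0.94,0.1,0,0,0.56],[0.25,0.94,0.1,0,0,0.56],[0.25,0.94,0.1,0,0,0.56],[0.25,0.94,0.1,0,0,0.56]]]' 0
python3 -m pendant '[[[0.25,0.94,0,0,0,0.56],[0.25,0.94,0,0,0,0.56],[0.25,0.94,0,0,0,0.56],[0.25,0.94,0,0,0,0.56],[0.25,0.94,0,0,0,0.56],[0.25,0.94,0,0,0,0.56],[0.25,0.94,0,0,0,0.56],[0,0,0,0,0,0],[0,0,0,0,0,0],[0,0,0,0,0,0]]]' 0
python3 - <<'E'
from m import *
pose(); s=wsnap('w6.png'); W=cloud(s)
im=s['image'].astype(int); R,G,B=im[...,0],im[...,1],im[...,2]; ok=s['depth']>0
yel=(R>100)&(G>90)&(B<0.5*R)&ok
for n,c in (('a',(596,235)),('b',(580,133)),('c',(564,30))):
    near=np.hypot(W[...,0]-c[0]+10,W[...,1]-c[1])<55
    m=yel&near
    pl=W[m&(W[...,2]<60)&(W[...,2]>45)]; tab=W[m&(W[...,2]>80)]
    bo=W[ok&~yel&(W[...,2]>62)&(W[...,2]<74)&(np.hypot(W[...,0]-c[0],W[...,1]-c[1])<14)]
    for k,p in(('plate',pl),('tab',tab),('bolt',bo)):
        if len(p)>5: print(n,k,len(p),p.mean(0).round(1),np.round(cv2.minAreaRect(p[:,:2].astype(np.float32))[0],1),np.round(cv2.minAreaRect(p[:,:2].astype(np.float32))[1],1),cv2.minAreaRect(p[:,:2].astype(np.float32))[2])
E
```

```text
t: 9.52
ee_pos: [529.1, -100.7, 205.1]
eef_rot: [-0.0, -0.485, 0.874, 0.0]
force: [1.1, -0.2, -0.1]
grip_width: 0.0
t: 10.35
ee_pos: [563.9, 29.6, 205.0]
eef_rot: [-0.0, -0.652, 0.758, 0.0]
force: [-0.1, -0.9, 0.6]
grip_width: -0.2
t 10.35 p [563.9  29.6 205. ] jawyaw -98.61 z [-6.e-04 -4.e-04 -1.e+00] F [-0.11 -0.9   0.59] w -0.2 j [-0.04 -0.05  1.87 -0.    1.32  1.68]
a plate 4655 [588.6 237.1  54.4] [584.4 240.5] [68.1 88.3] 81.16837310791016
a tab 239 [555.4 243.8  85.9] [555.1 244.3] [ 9.7 21.1] 80.12882995605469
a bolt 378 [596.1 236.7  67.6] [595.6 238.1] [18.  17.6] 47.44218063354492
b plate 4679 [572.  135.2  54.4] [567.6 136.4] [66.3 88.5] 81.21723937988281
b tab 196 [538.9 140.7  86.3] [538.4 141.1] [ 9.  20.2] 82.12342834472656
b bolt 330 [580.1 133.8  68.1] [579.7 134.7] [17. 18.] 81.31278228759766
c plate 4826 [553.8  32.4  54.4] [551.5  32.2] [67.2 87.7] 81.14762878417969
c tab 202 [523.5  36.9  86.1] [523.2  37.2] [ 9.  19.2] 81.51606750488281
c bolt 303 [564.   30.7  68.3] [563.1  30.7] [15.6 18.8] 81.26117706298828
```

View pics/w6.png

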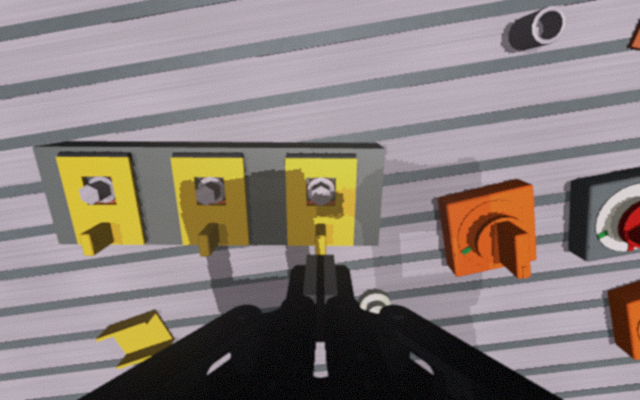

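All six points agree with the given sizes and heights (bolt tops at 68, tabs at 86, 105 mm pitch), and the TCP is over bolt c. I'll descend and tap gently.

```bash
python3 -m pendant '[[[0,0.03,-0.9,0,0,0],[0,0,-0.9,0,0,0],[0,0,-0.9,0,0,0],[0,0,-0.9,0,0,0],[0,0,-0.9,0,0,0],[0,0,-0.9,0,0,0],[0,0,-0.9,0,0,0],[0,0,-0.2,0,0,0],[0,0,0,0,0,0],[0,0,0,0,0,0]]]' 0
python3 -m pendant '[[[0,0,-0.1,0,0,0],[0,0,-0.1,0,0,0],[0,0,-0.1,0,0,0],[0,0,-0.1,0,0,0],[0,0,0,0,0,0],[0,0,0,0,0,0],[0,0,0,0,0,0],[0,0,0,0,0,0],[0,0,0,0,0,0],[0,0,0,0,0,0]]]' 0
```

```text
t: 11.23
ee_pos: [564.4, 30.0, 75.9]
eef_rot: [0.0, -0.652, 0.758, -0.0]
force: [-0.2, -0.3, 1.1]
grip_width: -0.1
t: 12.07
ee_pos: [564.3, 30.6, 67.6]
eef_rot: [0.0, -0.652, 0.758, -0.0]
force: [0.6, -0.5, 0.7]
grip_width: -0.3
```

```bash
python3 -m pendant '[[[0,0,-0.1,0,0,0],[0,0,-0.05,0,0,0],[0,0,0,0,0,0],[0,0,0,0,0,0],[0,0,0,0,0,0],[0,0,0,0,0,0],[0,0,0,0,0,0],[0,0,0,0,0,0],[0,0,0,0,0,0],[0,0,0,0,0,0]]]' 0
```

```text
t: 12.9
ee_pos: [564.5, 30.6, 67.3]
eef_rot: [-0.0, -0.652, 0.758, 0.0]
force: [-6.7, -0.1, 16.2]
grip_width: 0.0
```

16 N with no give, so bolt c is tight. Next is b.

```bash
python3 -m pendant '[[[0,0,0.7,0,0,0],[0,0,0.6,0,0,0],[0.16,0.9,0,0,0,0],[0.16,0.9,0,0,0,0],[0.16,0.9,0,0,0,0],[0.16,0.9,0,0,0,0],[0.16,0.9,0,0,0,0],[0,0.67,0,0,0,0],[0,0,0,0,0,0],[0,0,-0.7,0,0,0]]]' 0
python3 -m pendant '[[[0,0,-0.1,0,0,0],[0,0,-0.1,0,0,0],[0,0,-0.1,0,0,0],[0,0,-0.1,0,0,0],[0,0,-0.1,0,0,0],[0,0,-0.05,0,0,0],[0,0,0,0,0,0],[0,0,0,0,0,0],[0,0,0,0,0,0],[0,0,0,0,0,0]]]' 0
```

```text
t: 13.73
ee_pos: [582.3, 134.5, 79.0]
eef_rot: [0.002, -0.653, 0.757, -0.002]
force: [0.8, 0.2, 0.4]
grip_width: 0.3
t: 14.57
ee_pos: [580.2, 134.0, 65.4]
eef_rot: [0.0, -0.652, 0.758, -0.0]
force: [-0.2, 0.3, 0.5]
grip_width: -0.0
```

```bash
python3 -m pendant '[[[0,0,-0.05,0,0,0],[0,0,-0.05,0,0,0],[0,0,-0.05,0,0,0],[0,0,-0.05,0,0,0],[0,0,-0.05,0,0,0],[0,0,-0.05,0,0,0],[0,0,0,0,0,0],[0,0,0,0,0,0],[0,0,0,0,0,0],[0,0,0,0,0,0]]]' 0
```

```text
t: 15.4
ee_pos: [580.4, 134.1, 61.0]
eef_rot: [0.0, -0.652, 0.758, 0.0]
force: [-4.5, -0.3, 9.8]
grip_width: -0.0
```

At 61.0 mm bolt b had sunk about 7 mm and bottomed out at 10 N, so b is the loose one. I'll lift, go above tab b and check.

```bash
python3 -m pendant '[[[0,0,0.7,0,0,0],[0,0,0.9,0,0,0],[0,0,0.9,0,0,0],[-0.5,0.09,0.9,0,0,0],[-0.5,0.09,0.9,0,0,0],[-0.5,0.09,0.9,0,0,0],[-0.58,0.08,0.4,0,0,0],[0,0,0,0,0,0],[0,0,0,0,0,0],[0,0,0,0,0,0]]]' 0.5
python3 - <<'E'
from m import *
pose(); s=wsnap('w7.png'); W=cloud(s)
im=s['image'].astype(int); R,G,B=im[...,0],im[...,1],im[...,2]; ok=s['depth']>0
yel=(R>80)&(G>70)&(B<0.5*R)&ok
for n,c in (('a',(596,237)),('b',(580,134)),('c',(564,31))):
    near=np.hypot(W[...,0]-c[0]+10,W[...,1]-c[1])<55
    m=yel&near
    pl=W[m&(W[...,2]<60)&(W[...,2]>45)]; tab=W[m&(W[...,2]>80)]
    bo=W[ok&~yel&(W[...,2]>57)&(W[...,2]<74)&(np.hypot(W[...,0]-c[0],W[...,1]-c[1])<10)]
    for k,p in(('plate',pl),('tab',tab),('bolt',bo)):
        if len(p)>5: print(n,k,len(p),p.mean(0).round(1),[np.round(x,1) for x in cv2.minAreaRect(p[:,:2].astype(np.float32))])
E
```

```text
t: 16.23
ee_pos: [538.4, 140.8, 170.6]
eef_rot: [-0.0, -0.652, 0.758, 0.0]
force: [0.0, -0.4, -0.8]
grip_width: 42.6
t 16.23 p [538.4 140.8 170.6] jawyaw -98.57 z [-6.e-04 -2.e-04 -1.e+00] F [ 0.02 -0.45 -0.82] w 42.6 j [ 0.16 -0.04  1.92 -0.    1.26  1.88]
a plate 6983 [587.8 238.3  54.3] [array([582.3, 240.5]), array([66.7, 91.7]), np.float64(81.0)]
a tab 341 [556.  243.9  85.9] [array([555.1, 244.5]), array([ 9.6, 20.7]), np.float64(81.0)]
a bolt 522 [596.3 236.8  67.1] [array([596., 238.]), array([16.5, 17.7]), np.float64(19.3)]
b plate 7537 [570.4 136.   54. ] [array([567.4, 136. ]), array([67.6, 88.1]), np.float64(81.4)]
b tab 363 [539.9 141.8  88.4] [array([540.9, 158.6]), array([45.5, 20.8]), np.float64(83.4)]
b bolt 392 [579.8 134.6  61.5] [array([579.7, 134.6]), array([15.8, 18.6]), np.float64(81.4)]
c plate 6951 [555.6  33.2  54.4] [array([550.9,  30.5]), array([71.9, 88.1]), np.float64(81.3)]
c tab 339 [522.9  37.9  86.1] [array([522.3,  37.8]), array([ 9.9, 21.4]), np.float64(81.1)]
c bolt 530 [564.2  32.5  66.7] [array([563.6,  31.5]), array([19. , 16.4]), np.float64(50.8)]
```

View pics/w7.png

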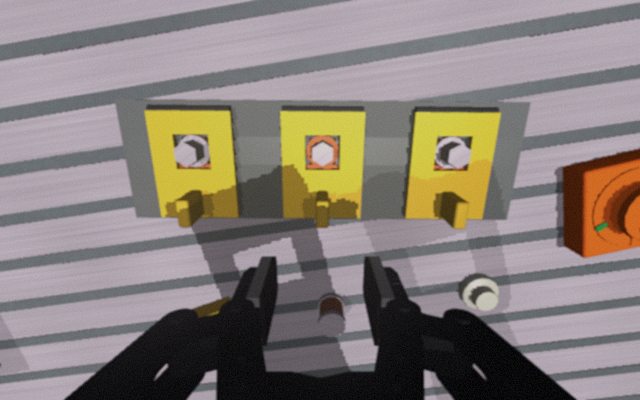

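Bolt b is at 61.5 mm while a and c are at about 67, so b is loose and all caps are shut. The TCP is over tab b, pixel (322,208). I'll descend and pinch.

```bash
python3 -m pendant '[[[0,0.02,-0.8,0,0,0],[0,0,-0.8,0,0,0],[0,0,-0.8,0,0,0],[0,0,-0.8,0,0,0],[0,0,-0.8,0,0,0],[0,0,-0.7,0,0,0],[0,0,-0.45,0,0,0],[0,0,-0.2,0,0,0],[0,0,0,0,0,0],[0,0,0,0,0,0]]]' 0.5
python3 -m pendant '[[[0,0,0,0,0,0],[0,0,0,0,0,0],[0,0,0,0,0,0],[0,0,0,0,0,0],[0,0,0,0,0,0],[0,0,0,0,0,0],[0,0,0,0,0,0],[0,0,0,0,0,0],[0,0,0,0,0,0],[0,0,0,0,0,0]]]' 0
python3 - <<'E'
from m import *
pose(); wsnap('w8.png')
E
```

```text
t: 17.12
ee_pos: [538.8, 141.3, 64.4]
eef_rot: [-0.0, -0.652, 0.758, 0.0]
force: [-0.2, -0.1, 1.0]
grip_width: 42.8
t: 17.95
ee_pos: [538.9, 139.4, 65.4]
eef_rot: [-0.001, -0.652, 0.758, -0.002]
force: [-2.4, -7.9, 3.9]
grip_width: 8.5
t 17.95 p [538.9 139.4  65.4] jawyaw -98.57 z [ 5.0e-04 -3.7e-03 -1.0e+00] F [-2.4  -7.88  3.93] w 8.5 j [ 0.16  0.08  1.99 -0.    1.07  1.88]
```

View pics/w8.png

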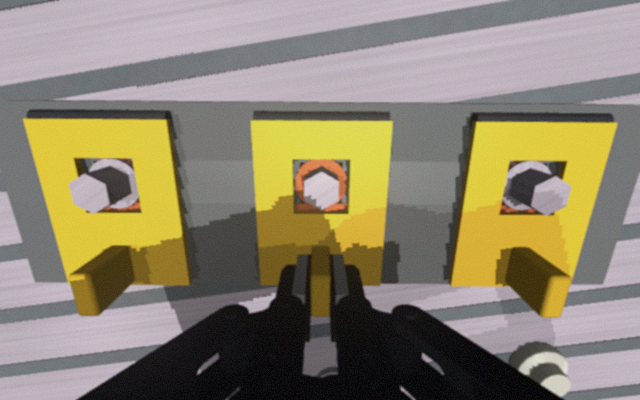

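Tab b is between the pads (8.5 mm). I'll relieve the side load and lift along the arc to about 0.45 rad first.

```bash
python3 -m pendant '[[[0,-0.08,0,0,0,0],[0.12,-0.02,0.27,0,0,0],[0.13,-0.02,0.27,0,0,0],[0.16,-0.02,0.25,0,0,0],[0.16,-0.03,0.24,0,0,0],[0.19,-0.03,0.22,0,0,0],[0.2,-0.03,0.22,0,0,0],[0,0,0,0,0,0],[0,0,0,0,0,0],[0,0,0,0,0,0]]]' 0
python3 - <<'E'
from m import *
pose(); print(env.sense()['ft_torque']);wsnap('w9.png'); snap('scene','s9.png')
E
```

```text
t: 18.83
ee_pos: [557.8, 136.3, 93.7]
eef_rot: [-0.0, -0.652, 0.758, -0.0]
force: [2.3, -4.1, -10.8]
grip_width: 8.5
t 18.83 p [557.8 136.3  93.7] jawyaw -98.57 z [ 2.e-04 -9.e-04 -1.e+00] F [  2.29  -4.12 -10.75] w 8.5 j [ 0.15  0.08  1.94 -0.    1.12  1.87]
[-0.63071299 -0.02001801 -0.12497217]
```

View pics/w9.png

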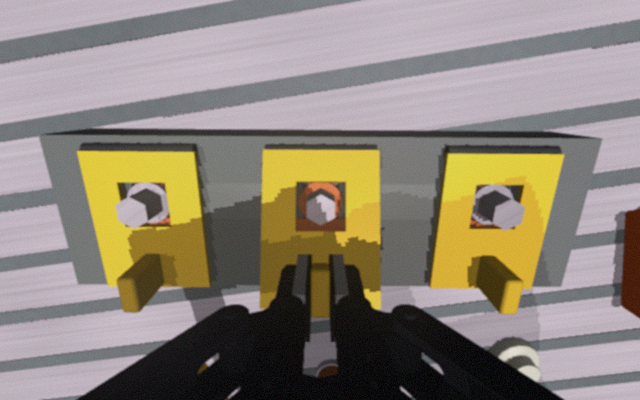

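Cap b is opening, with its front edge raised, and the tab is still gripped. Continuing to about 0.75–0.8 rad.

```bash
python3 -m pendant '[[[0.22,-0.05,0.19,0,0,0],[0.23,-0.05,0.18,0,0,0],[0.25,-0.04,0.15,0,0,0],[0.25,-0.04,0.15,0,0,0],[0.18,-0.03,0.1,0,0,0],[0,0,0,0,0,0],[0,0,0,0,0,0],[0,0,0,0,0,0],[0,0,0,0,0,0],[0,0,0,0,0,0]]]' 0
python3 - <<'E'
from m import *
pose(); s=wsnap('w10.png'); snap('scene','s10.png'); W=cloud(s)
im=s['image'].astype(int); R,G,B=im[...,0],im[...,1],im[...,2]
ex=np.array([.988,-.152]); ey=np.array([.152,.988]); H=np.array([567.5,136.2])+44*ex
d=W[...,:2]-H; X=d@ex; Y=d@ey
m=(R>80)&(G>70)&(B<0.5*R)&(s['depth']>0)&(abs(Y)<31)&(abs(Y)>16)&(X<0)&(X>-90)&(W[...,2]>52)
p=W[m]; print(m.sum()); k=np.polyfit(X[m],p[:,2],1); print('slope angle',np.arctan(-k[0]),np.std(p[:,2]-np.polyval(k,X[m])))
E
python3 - <<'E'
import cv2
im=cv2.imread('pics/s10.png')[190:370,290:460]; cv2.imwrite('pics/s10c.png',cv2.resize(im,None,fx=3.3,fy=3.3,interpolation=cv2.INTER_CUBIC))
E
```

```text
t: 19.77
ee_pos: [580.6, 132.7, 109.1]
eef_rot: [0.001, -0.652, 0.758, -0.0]
force: [-0.3, -0.6, -13.4]
grip_width: 8.3
t 19.77 p [580.6 132.7 109.1] jawyaw -98.57 z [ 1.1e-03  3.0e-04 -1.0e+00] F [ -0.3   -0.62 -13.42] w 8.3 j [0.13 0.11 1.88 0.   1.15 1.85]
5030
slope angle 0.7113424297451678 5.347523130009671
```

View pics/w10.png

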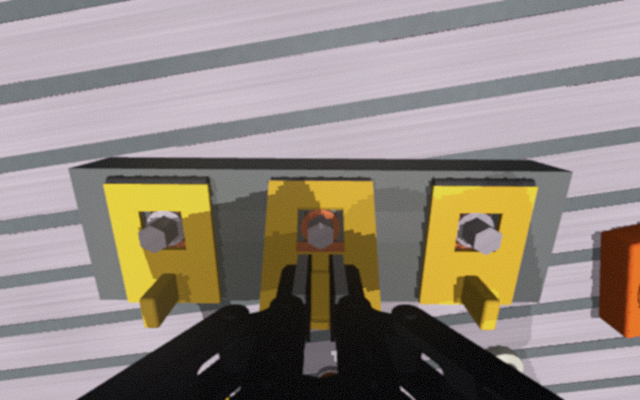

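View pics/s10c.png

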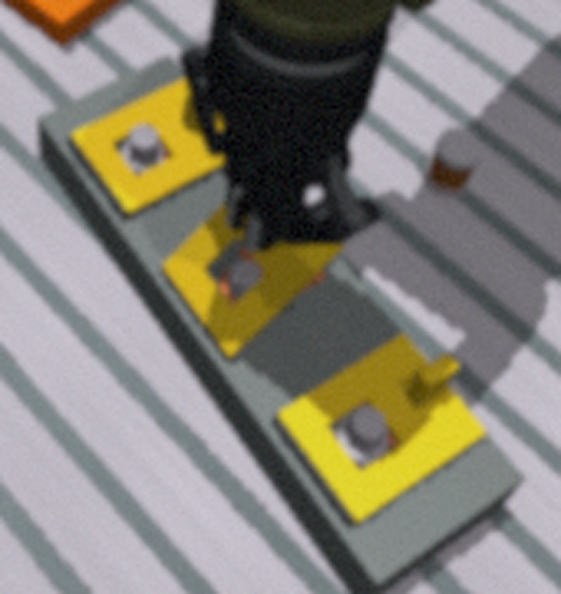

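The cap is open in the scene view and the neighbours are flat. The fit residual of 5 mm is too high, so I'll refit robustly, with a second view, while the arm holds still.

```bash
python3 - <<'E'
from m import *
pose(); st=env.sense(); print(np.abs(st['qvel']).max())
ex=np.array([.988,-.152]); ey=np.array([.152,.988]); H0=np.array([567.5,136.2])+44*ex
for f in ('w10','s10'):
    s=dict(np.load(f'pics/{f}.npz')); W=cloud(s)
    im=s['image'].astype(int); R,G,B=im[...,0],im[...,1],im[...,2]
    for n,o in (('b',0),('a',104.5),('c',-104.5)):
        H=H0+o*ey; d=W[...,:2]-H; X=d@ex; Y=d@ey
        m=(R>60)&(G>50)&(B<0.55*R)&(s['depth']>0)&(abs(Y)<29)&(X<-4)&(X>-86)&(W[...,2]>50)&(W[...,2]<125)
        if m.sum()<30: print(f,n,m.sum()); continue
        x,z=X[m],W[m][:,2]; best=(0,)
        rng=np.random.default_rng(0)
        for _ in range(500):
            i,j=rng.choice(len(x),2,replace=False)
            if abs(x[i]-x[j])<12: continue
            k=(z[i]-z[j])/(x[i]-x[j]); r=abs(z-z[i]-k*(x-x[i]))/np.hypot(1,k)<1.2
            if r.sum()>best[0]: best=(r.sum(),r)
        k=np.polyfit(x[best[1]],z[best[1]],1)
        print(f,n,len(x),best[0],'angle',np.arctan(-k[0]).round(3),'z at hinge',k[1].round(1))
E
```

```text
t 19.87 p [580.5 132.7 109.1] jawyaw -98.57 z [ 9.e-04  3.e-04 -1.e+00] F [  1.48  -0.57 -14.73] w 8.2 j [0.13 0.11 1.88 0.   1.15 1.85]
0.0020169391589680585
w10 b 6072 5228 angle 0.716 z at hinge 55.9
w10 a 8441 6627 angle -0.001 z at hinge 54.5
w10 c 8418 6681 angle -0.001 z at hinge 54.6
s10 b 611 461 angle 0.716 z at hinge 53.8
s10 a 1309 872 angle -0.001 z at hinge 52.7
s10 c 644 457 angle -0.002 z at hinge 52.8
```

Both cameras give cap b at 0.716 rad and a and c shut. I'll hold one call for drift, recheck the knob, then hand in.

```bash
python3 -m pendant '[[[0,0,0,0,0,0],[0,0,0,0,0,0],[0,0,0,0,0,0],[0,0,0,0,0,0],[0,0,0,0,0,0],[0,0,0,0,0,0],[0,0,0,0,0,0],[0,0,0,0,0,0],[0,0,0,0,0,0],[0,0,0,0,0,0]]]' 0
python3 - <<'E'
from m import *
pose(); s=snap('top','t11.png'); W=cloud(s); im=s['image'].astype(int); R,G,B=im[...,0],im[...,1],im[...,2]
p=W[(R>80)&(G<.45*R)&(B<.5*R)&(np.hypot(W[...,0]-479.5,W[...,1]+289)<32)&(W[...,2]>74)]
d=p[:,:2]-p[:,:2].mean(0); w,V=np.linalg.eigh(d.T@d); print('bar',len(p),p[:,2].mean(),np.degrees(np.arctan2(V[1,1],V[0,1])))
E
```

```text
t: 20.7
ee_pos: [580.4, 132.6, 109.1]
eef_rot: [0.0, -0.652, 0.758, 0.0]
force: [3.3, 1.1, -15.7]
grip_width: 8.5
t 20.7 p [580.4 132.6 109.1] jawyaw -98.57 z [ 3.e-04  2.e-04 -1.e+00] F [  3.3    1.06 -15.73] w 8.5 j [0.13 0.11 1.88 0.   1.15 1.85]
bar 89 82.71956342187258 112.88872355343351
```

```bash
python3 -c "
from station import env
env.sign_off(); print('done')"
```

```text
the job is handed in; nothing more can be done
done
```

The job is handed in, with the knob isolated and the loose bolt's cap held open. No verdict was reported.

- **Knob:** I pressed it about 9 mm to its bottom, turned it about 1.2 rad clockwise while pressed, and let it spring up. The last views put the bar top at 83–84 mm, so it is up. The bar reads 109–111° of turn from the wrist and top cameras, about 69° or 1.2 rad away from where it started.
- **Bolts:** Bolt c held firm at 16 N. Bolt b, the middle one, sank about 7 mm and its head now sits at 61.5 mm. I did not tap bolt a; it still stands at about 67 mm, as does c.
- **Caps:** I lifted cap b by its tab and am still gripping it. Both cameras put it at 0.716 rad, and the arm did not drift over a 0.8 s hold. Caps a and c read flat (within 0.002 rad).
- **Bystanders:** I touched none of the loose parts and saw none displaced, but I did not measure their positions at the end.

One disagreement: the first cap fit gave 0.711 rad with a 5 mm residual, because pixels off the plate were included. I redid it robustly, and the 0.716 figure comes from that. The wrist also carries about 15 N downward in the final hold, more than the 1–3 N cap spring, which is probably the tab binding as it pivots in the pads.

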